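# Close up the misting control box

### The arm

A 7-joint arm with a two-finger parallel gripper is mounted at the origin on a cart in front of the work surface, level with it; the furniture and walls round the work are solid. World frame = base frame: x ahead of the robot, y to its left, z up, the work surface at z = 0. Lengths are in m, angles in degrees, forces in N, time in s.
With the tool pointing down it reaches from about 0.375 to 0.925 m from the base axis. Payload 3.1 kg.
Tool frame: the origin (TCP) lies on the centre line of the jaws, within the pads' length; the fingertips stand 8 mm ahead of it and the grasp point (between the pads) lies 11 mm behind it; z points along the fingers, y is the direction in which the jaws open and shut (so a half turn about z gives the same grasp; the last joint's range is limited). The gripper opens to 85 mm and grips with 20 to 120 N. Pads are 22 mm wide; open, the fingers measure 114 mm over their backs; the gripper's body (76 mm by 85 mm) begins 54 mm behind the grasp point. The pads swing forward as they close: fully open they stand 13 mm farther back than shut.
Start: joints at [-74.931, 21.939, 2.515, 91.553, -1.026, 66.532, -2.859], TCP at [0.229, 0.608, 0.239] pointing down, gripper open.
Joint ranges: [-149.38, 149.38], [-23.57, 123.04], [-84.95, 90], [0, 143.3], [-89.99, 269.99], [3.08, 112.72], [-163.45, 163.45]. Speed limits (degrees/s): [159.86, 159.86, 180, 180, 180, 180, 180].

### API

Orientations are given as [roll, pitch, yaw] about the fixed x, y, z axes, in that order (R = Rz(yaw) Ry(pitch) Rx(roll)).
In Python, from cell import * gives the robot as it stands.
- The arm moves only by the tool jog_arm, never from a script. Its argument "steps" is text: rows parted by semicolons, each of 7 numbers parted by spaces: the finger opening in cm, from 0 to 8.54, then the shift along the tool's x, y, z in cm, then the turn, a rotation vector about the tool's x, y, z in rad. In form: gripper dx dy dz wx wy wz; .... A call has 1 to 5 rows; each row is the pose to reach, as a shift and turn from the pose commanded when the call began, along the tool's axes at that moment; what a row does not reach only later rows make up. A row lasts 1/12 s, in which the tool goes at most 41.7 mm and 7.16 degrees, less where a joint would pass 70% of its speed; a pose out of reach is approached as far as the arm can. A call with a gripper value outside its range is refused whole. The fingers move at their own pace and stop on an object; "grip_force" is the grip in N (left out, the last holds). Time passes only in rows, so rows that repeat a pose let the fingers close. It gives the time, the measured TCP pose, the force and the opening at its end, in the units of the state.
- observe(): the state, without advancing time (a new reading comes with each control period).
- read_camera(name): name is "scene" or "top" or "wrist"; returns the picture (384x512x3 uint8, red, green, blue); there is no depth.
- camera_model(name): a dict with "intrinsics" (3x3 intrinsics, pixels), "pose" (4x4, takes a point from camera to world coordinates). Camera axes: x right, y up, looking along -z (the intrinsics and any distortion apply to the point x, -y, -z); pixel columns grow to the right and rows downward; lengths in m; the calibration is good to about 2 mm. A picture is of the moment at which its call begins: read the wrist's pose just before it. camera_model takes no time and is no camera call; for the wrist camera it gives the pose at the moment of the call.
- job_done(): hands the job in, once; it reports no verdict.
The state is a dict: "t": time; "joint_pos": joint angles; "joint_velocities": joint speeds; "joint_efforts": joint torques, N m; "eef_pos": TCP position; "tcp_rot": TCP orientation; "wrist_force": force on the tool from outside, world axes, zero at the start; "moment": the same for the moment, N m; "gripper_width": opening from 0.0 (shut) to 1.0 (fully open).
Only numpy, scipy, OpenCV 4.12 (cv2) and the standard library are available. Lean on these libraries where they do the work, as an engineer would, in place of code of your own. Each camera call takes 0.05 s, during which the arm holds its last target.

### The job

Close up the control box: first push its front door fully shut, until it snaps home on its catch, then take the cover plate by its handle and hold it level, hovering about 15 mm above the flange on top of the box, the right way round, with its three holes directly over the three threaded holes, so that I can start the screws. Do not set it down or let go: finish while still holding the plate there, still and touching nothing but the gripper, and leave the spool, tape and secateurs where they are.

Things in the scene. Friction and masses are not known exactly. Their poses are not given: they have to be found in the camera images.
- enclosure: Grey metal control box fixed to the table, 120 deep (x) x 190 wide (y) x 100 mm high, front (-x side) closed by a door. Origin at the centre of its underside, x to the back, z up. Steel flange 104 (x) x 134 (y) x 8 mm on its roof, top 108 mm above the table, with a 44 x 74 mm opening and three 8 mm threaded holes: two near the back corners, one at the middle of the front edge.
- door (a joint): Angle (rad) of the box's front door about an upright hinge at the front's left (+y) end: 0 shut, growing as it swings out to -x. It stays where it is left. In the last 0.06 rad a nose inside must snap past a sprung roller, which takes about 4 to 6 N of push near the free edge; then the roller pulls the door to its stop at 0 and holds it.
- door_hinge (a point): Point on the hinge line, in the plane of the door's inner face, 52 mm above the table; x -60, y +95 mm in the box's frame. Axes of the door: y along it from free edge to hinge, -x out of its outer face. The door is a flat grey panel 6 mm thick, 188 mm wide, 6 to 98 mm above the table; nothing stands out from its outer face by more than 2 mm.
- door_edge (a point): Middle of the door's free edge, on its outer face, 188 mm from the hinge line and 52 mm above the table.
- flange (a point): Centre of the flange's top face, 108 mm above the table, with the box's axes.
- cover_grip (a point): Middle of the cover's handle bar, 40 mm above the cover's underside, with the cover's axes. The bar is black, 60 mm long along the cover's x, 12 mm thick (y), 14 mm high (33 to 47 mm above the underside), on two 12 mm posts 24 mm to either side (x) of the middle. Grip it here, across the 12 mm.
- cover: Loose bare metal cover plate, 100 (x) x 130 (y) x 5 mm, about 0.28 kg (varies), flat on the table, a bridge handle on its middle. Origin at the centre of its underside, z up. Three 10 mm through holes: two near the corners of its +x edge, one at the middle of its -x edge. They match the threaded holes, one way round only, when its centre, x and y axes coincide with the flange's.
- cover_under (a point): Centre of the cover's underside, with the cover's axes.
- spool: Bystander: white ribbon spool, 100 mm across, 50 mm high, standing on the table. Origin at the centre of its underside.
- tape_roll: Bystander: roll of tan tape, 94 mm across, 48 mm high, on the table. Origin at the centre of its underside.
- pruner: Bystander: secateurs with red grips, 179 mm long, lying on the table. Origin at the centre of its underside.
- screw_dish: Small steel dish 56 mm across, 12 mm high, with the cover's three screws, fixed on the table. Origin at the centre of its underside.
- thread0 (a point): Centre of the mouth of the threaded hole at x +37, y +52 mm in the box's frame, at the flange's top.
- hole0 (a point): Centre of the lower mouth of the cover's hole at x +37, y +52 mm in the cover's frame.
- thread1 (a point): Centre of the mouth of the threaded hole at x +37, y -52 mm in the box's frame, at the flange's top.
- hole1 (a point): Centre of the lower mouth of the cover's hole at x +37, y -52 mm in the cover's frame.
- thread2 (a point): Centre of the mouth of the threaded hole at x -37, y 0 mm in the box's frame, at the flange's top.
- hole2 (a point): Centre of the lower mouth of the cover's hole at x -37, y 0 mm in the cover's frame.

How it is judged:
By the outcome, as a careful person would: the job done as asked, in the order asked, and still so for the second after the job is handed in, while the arm keeps its last pose, push and grip.
It also fails if it takes over 59 s, if anything falls off the work surface, if the arm or the gripper's body presses on something with over 40 N, if the wrist force passes 120 N, or if a joint passes its speed limit or range.

## Working session

There is one attempt and no reset: what is moved stays moved. The work goes in short steps, Python scripts to look and compute and a tool call to move; the robot and the scene stay as the last step left them, time stands still between calls to the robot, and variables do not carry over. Pictures are saved under pics/ and viewed, and the job is handed in when it is done.

Besides the shell and the picture viewer there is one more tool, called by a JSON object that holds its "name" and its "arguments", one argument or row to a line. jog_arm: Moves the arm, as the interface text tells. Its arguments: {"type":"object","properties":{"steps":{"type":"string"},"grip_force":{"type":"number"}},"required":["steps"]}

```bash
mkdir -p pics; ls; python3 - <<'E'
from cell import *
import cv2
print(observe())
for n in ["scene","top","wrist"]:
    m=camera_model(n); print(n,m)
    cv2.imwrite(f"pics/{n}0.png",cv2.cvtColor(read_camera(n),cv2.COLOR_RGB2BGR))
E
```

```text
pics
{'t': 0.0, 'joint_pos': array([-74.93139127,  21.99109631,   2.50954642,  91.64971533,
        -1.02488756,  66.53075393,  -2.85690979]), 'joint_velocities': array([ 0.0149789 , -0.04821367, -0.08551503,  0.07130332, -0.01457157,
        0.00093204, -0.01785274]), 'joint_efforts': array([-2.15354939e-04, -4.33468544e+01,  1.02462597e+00, -2.49510401e+01,
        1.05612687e-02,  1.15959815e-02,  3.31880592e-06]), 'eef_pos': array([0.22912531, 0.6072919 , 0.2378911 ]), 'tcp_rot': array([-1.79851092e+02,  7.87513330e-03,  1.59336675e+02]), 'wrist_force': array([0.47473028, 0.08339414, 0.34963014]), 'moment': array([-0.04396238,  0.01568426, -0.01426955]), 'gripper_width': 0.9978052343064069}
scene {'intrinsics': array([[467.14015378,   0.        , 253.43781109],
       [  0.        , 467.14015378, 200.24625081],
       [  0.        ,   0.        ,   1.        ]]), 'pose': array([[ 0.88602711,  0.3103059 , -0.34447963,  0.09751712],
       [-0.46341049,  0.56968617, -0.67875502, -0.92933533],
       [-0.01437641,  0.76103082,  0.6485564 ,  0.97095129],
       [ 0.        ,  0.     
[... 191 characters left out ...]
  1.        ]]), 'pose': array([[-0.01877439,  0.98980423, -0.14119172,  0.3672128 ],
       [-0.99933949, -0.0229719 , -0.0281581 , -0.01201338],
       [-0.03111445,  0.14056981,  0.98958174,  1.42877705],
       [ 0.        ,  0.        ,  0.        ,  1.        ]])}
wrist {'intrinsics': array([[328.25910861,   0.        , 257.73708952],
       [  0.        , 328.25910861, 191.00986972],
       [  0.        ,   0.        ,   1.        ]]), 'pose': array([[ 0.35256844, -0.90008656, -0.2560072 ,  0.16500926],
       [ 0.93578345,  0.33847482,  0.09871237,  0.63083652],
       [-0.00219769, -0.27437016,  0.96162164,  0.37304337],
       [ 0.        ,  0.        ,  0.        ,  1.        ]])}
```

View pics/scene0.png

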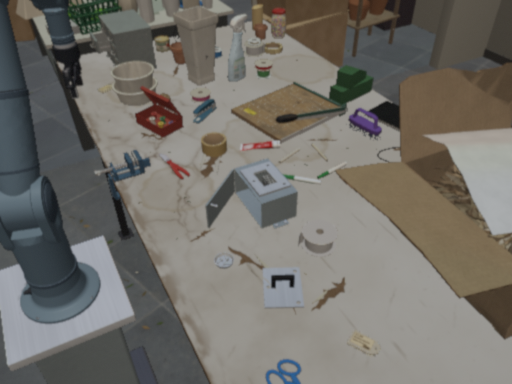

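View pics/top0.png

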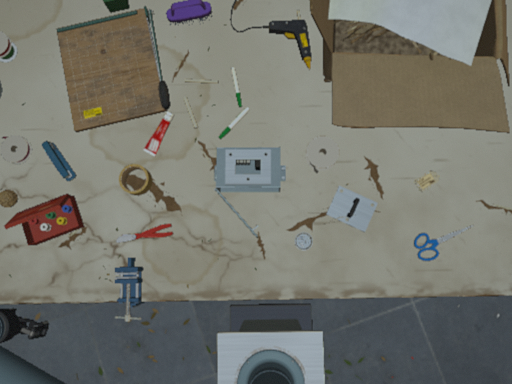

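View pics/wrist0.png

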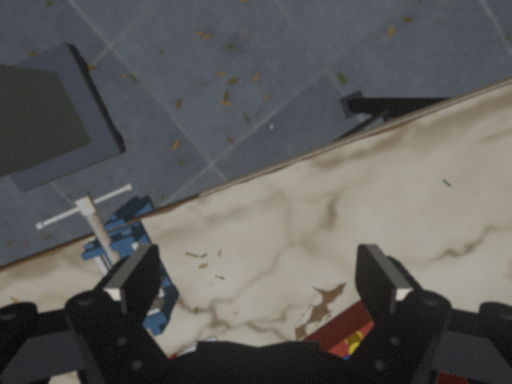

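```bash
python3 - <<'E'
import cv2
t=cv2.imread('pics/top0.png'); 
cv2.imwrite('pics/c1.png',cv2.resize(t[135:265,205:305],None,fx=6,fy=4.5*1.0 if 0 else 4.6,interpolation=cv2.INTER_CUBIC) if 0 else cv2.resize(t[140:240,205:335],None,fx=6,fy=6,interpolation=cv2.INTER_CUBIC))
cv2.imwrite('pics/c2.png',cv2.resize(t[175:255,285:385],None,fx=7,fy=7,interpolation=cv2.INTER_CUBIC))
s=cv2.imread('pics/scene0.png')
cv2.imwrite('pics/c3.png',cv2.resize(s[150:260,195:345],None,fx=5,fy=5,interpolation=cv2.INTER_CUBIC))
cv2.imwrite('pics/c4.png',cv2.resize(s[240:330,205:325],None,fx=6,fy=6,interpolation=cv2.INTER_CUBIC))
E
```

```text
(no output)
```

View pics/c1.png

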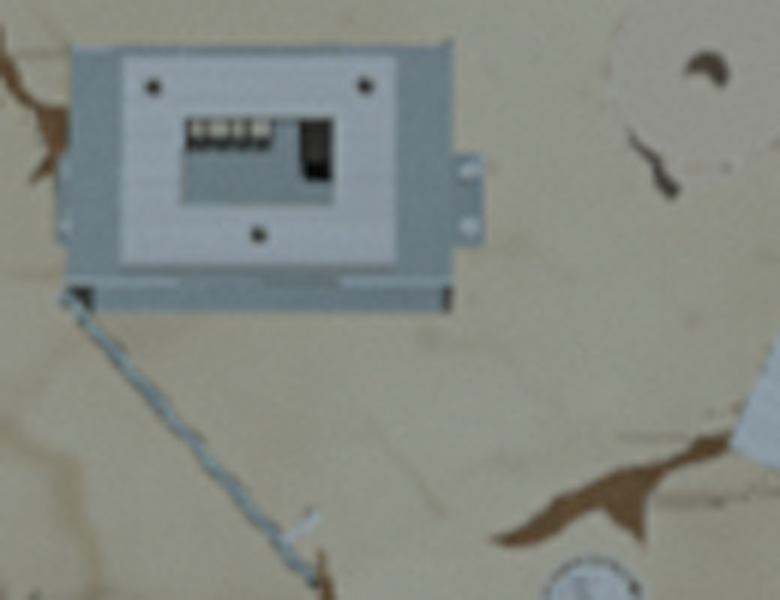

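View pics/c2.png

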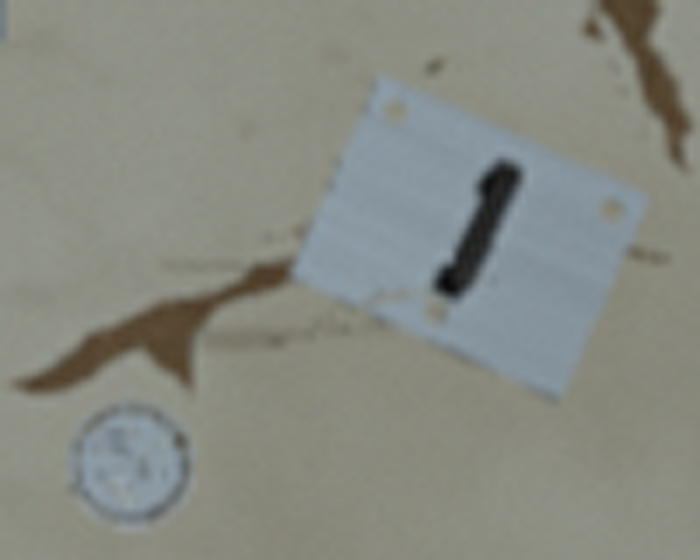

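View pics/c3.png

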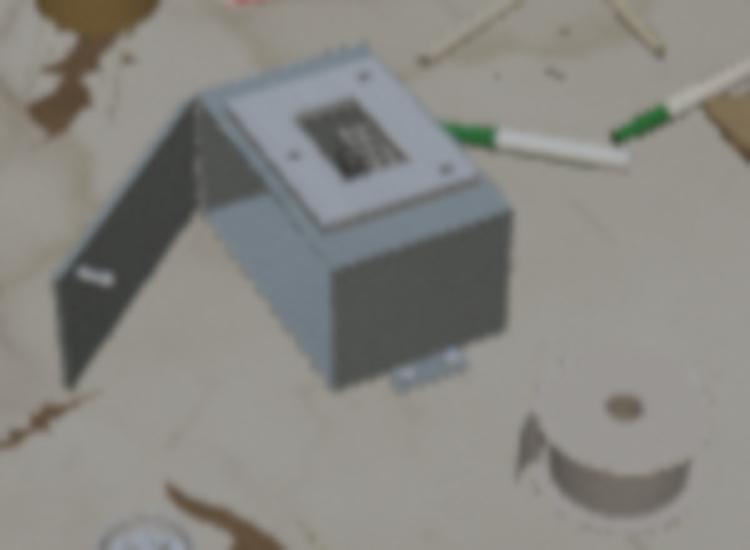

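View pics/c4.png

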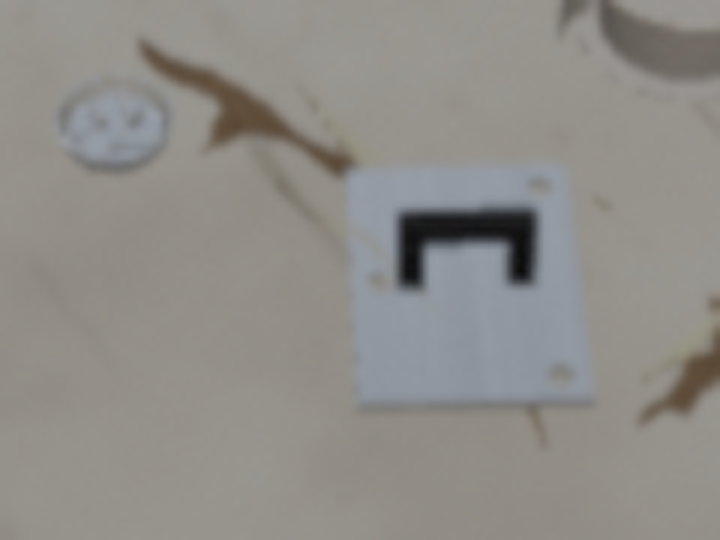

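```bash
cat > h.py <<'E'
from cell import *
import numpy as np, cv2
from scipy.optimize import least_squares
from scipy.spatial.transform import Rotation as R
def proj(m,P):
    P=np.atleast_2d(P); T=np.linalg.inv(m["pose"]); c=P@T[:3,:3].T+T[:3,3]
    q=np.c_[c[:,0],-c[:,1],-c[:,2]]@m["intrinsics"].T
    return q[:,:2]/q[:,2:]
def unproj(m,uv,z):
    K=np.linalg.inv(m["intrinsics"]); d=K@np.r_[uv,1]; d=m["pose"][:3,:3]@np.array([d[0],-d[1],-d[2]]); o=m["pose"][:3,3]
    return o+d*(z-o[2])/d[2]
def crop(p,s,o): p=np.array(p,float); return (p+.5)/s-.5+np.array(o)
H=np.array([[.037,.052],[.037,-.052],[-.037,0]])
def fit(ms,uvs,z,pts=H):
    pts=np.asarray(pts)
    def f(p):
        c,s=np.cos(p[2]),np.sin(p[2]); X=np.c_[pts@np.array([[c,s],[-s,c]])+p[:2],np.full(len(pts),z)]
        return np.concatenate([(proj(m,X)-u).ravel() for m,u in zip(ms,uvs)])
    x0=unproj(ms[0],uvs[0].mean(0),z)
    r=least_squares(f,[x0[0],x0[1],0.])
    return r.x,f(r.x)
E
python3 - <<'E'
from h import *
np.set_printoptions(precision=4,suppress=True)
t=camera_model("top"); s=camera_model("scene")
tb=crop([(153,87),(365,86),(258,234)],6,(205,140)); sb=crop([(364,76),(446,168),(294,155)],5,(195,150))
tp=crop([(396,110),(612,208),(435,312)],7,(285,175)); sp=crop([(540,185),(562,373),(378,280)],6,(205,240))
for nm,a,b,z in (("box",tb,sb,.108),("cover",tp,sp,.004)):
    for ms,u in (([t],[a]),([s],[b]),([t,s],[a,b])):
        p,r=fit(ms,u,z); print(nm,p[:2],np.rad2deg(p[2]),r)
for uv,z in (((315,583),.098),((68,298),.098)): print("door top",unproj(t,crop(uv,6,(205,140)),z))
for uv,z in (((55,280),.098),((68,388),.006),((197,98),.098)): print("door sc",unproj(s,crop(uv,5,(195,150)),z))
print("dish",unproj(t,crop((131,463),7,(285,175)),.012))
print("handle",[unproj(t,crop(q,7,(285,175)),.047) for q in ((508,165),(450,290))])
E
```

```text
box [0.6354 0.052 ] -1.2216829463618823 [ 0.0143 -0.0717 -0.0198 -0.0645  0.0053  0.1342]
box [0.6352 0.053 ] -1.2901891002549704 [ 0.0036  0.0088 -0.1621 -0.036   0.1603  0.0414]
box [0.6352 0.0523] -1.2527604269004458 [-0.0983 -0.0081 -0.1322  0.018  -0.1219  0.2082  0.1096  0.1202 -0.0253
  0.0806  0.2836  0.1683]
cover [ 0.5164 -0.2636] -26.330464092083876 [-0.0721  0.1109 -0.0532  0.1368  0.1249 -0.2445]
cover [ 0.5165 -0.2604] -26.403835645055594 [-0.1605  0.0391 -0.2296 -0.0578  0.3931  0.0482]
cover [ 0.5162 -0.262 ] -26.37870106839543 [-0.5643  0.1586 -0.5604  0.2101 -0.3962 -0.1926  0.0582  0.4573  0.0252
  0.4178  0.6037  0.5044]
door top [0.4295 0.0285 0.098 ]
door top [0.571  0.1469 0.098 ]
door sc [0.4305 0.0286 0.098 ]
door sc [0.4337 0.0352 0.006 ]
door sc [0.5772 0.146  0.098 ]
dish [ 0.4185 -0.1102  0.012 ]
handle [array([ 0.5417, -0.2738,  0.047 ]), array([ 0.4883, -0.2465,  0.047 ])]
```

{"name": "jog_arm", "arguments": {
  "steps": "0 -35.8 -42.2 3 0 0 0;0 -35.8 -42.2 3 0 0 0;0 -35.8 -42.2 3 0 0 0;0 -35.8 -42.2 3 0 0 0;0 -35.8 -42.2 3 0 0 0"
}}

```text
t: 0.57
eef_pos: [0.2996, 0.4101, 0.2275]
tcp_rot: [-180.0, -0.0, 159.4]
wrist_force: [0.2, -0.0, 1.0]
gripper_width: 0.301
```

```bash
cat >> h.py <<'E'
def go(x,y,z,yaw):
    s=observe(); p=s["eef_pos"]; Rc=R.from_euler("xyz",s["tcp_rot"],degrees=True)
    Rt=R.from_euler("xyz",[180,0,yaw],degrees=True)
    d=Rc.inv().apply(np.array([x,y,z])-p)*100; w=(Rc.inv()*Rt).as_rotvec()
    print("t %.2f"%s["t"],"pos",np.round(p,4),"rpy",np.round(s["tcp_rot"],2),"F",np.round(s["wrist_force"],1),"g",round(s["gripper_width"],3),"\n d",np.round(d,2),"w",np.round(w,4))
E
python3 -c "
from h import *
go(.415,.085,.2,159.3)"
```

```text
t 0.57 pos [0.2996 0.4101 0.2275] rpy [-1.7996e+02 -1.0000e-02  1.5935e+02] F [ 0.2 -0.   1. ] g 0.301 
 d [-22.26 -26.35   2.76] w [-0.0006 -0.0001  0.0009]
```

{"name": "jog_arm", "arguments": {
  "steps": "0 -22.3 -26.4 3 0 0 0;0 -22.3 -26.4 3 0 0 0;0 -22.3 -26.4 3 0 0 0;0 -22.3 -26.4 3 0 0 0;0 -22.3 -26.4 3 0 0 0"
}}

```text
t: 0.98
eef_pos: [0.3687, 0.2145, 0.2097]
tcp_rot: [180.0, -0.0, 159.3]
wrist_force: [0.6, 0.5, -0.6]
gripper_width: 0.002
```

```bash
python3 -c "
from h import *
go(.418,.09,.06,159.3)"
```

```text
t 0.98 pos [0.3687 0.2145 0.2097] rpy [ 1.7998e+02 -1.0000e-02  1.5935e+02] F [ 0.6  0.5 -0.6] g 0.002 
 d [-9.01 -9.92 14.97] w [ 0.0003 -0.0002  0.0008]
```

{"name": "jog_arm", "arguments": {
  "steps": "0 -9 -9.9 7 0 0 0;0 -9 -9.9 7 0 0 0;0 -9 -9.9 7 0 0 0;0 -9 -9.9 7 0 0 0;0 -9 -9.9 9 0 0 0"
}}

```text
t: 1.4
eef_pos: [0.4204, 0.0867, 0.1204]
tcp_rot: [180.0, 0.2, 158.8]
wrist_force: [0.4, 0.0, 0.3]
gripper_width: -0.001
```

```bash
python3 -c "
from h import *
go(.418,.09,.06,159.3)"
```

```text
t 1.40 pos [0.4204 0.0867 0.1204] rpy [179.97   0.2  158.79] F [0.4 0.  0.3] g -0.001 
 d [0.37 0.22 6.03] w [ 0.0005  0.0036 -0.009 ]
```

{"name": "jog_arm", "arguments": {
  "steps": "0 0.3 0.2 3 0 0 0;0 0.3 0.2 6 0 0 0;0 0.3 0.2 6 0 0 0"
}}

```text
t: 1.65
eef_pos: [0.4109, 0.0932, 0.0554]
tcp_rot: [-179.5, -0.5, 159.3]
wrist_force: [-0.8, -0.7, 0.3]
gripper_width: -0.004
```

```bash
cat >> h.py <<'E'
def arc(ths,off,r=.165,yaw=159.3):
    for th in ths:
        a=np.deg2rad(-1.25-90-th); d=np.array([np.cos(a),np.sin(a)]); n=np.array([d[1],-d[0]])
        q=np.array([.5774,.1488])+r*d+off*n; print(th,np.round(q,4)); go(q[0],q[1],.06,yaw)
E
python3 -c "
from h import *
arc([50,40,30,20,10,5],.022)"
```

```text
50 [0.4349 0.0627]
t 1.65 pos [0.4109 0.0932 0.0554] rpy [-179.49   -0.46  159.32] F [-0.8 -0.7  0.3] g -0.004 
 d [-3.32 -2.02 -0.47] w [-0.0089 -0.008   0.0004]
40 [0.4521 0.0393]
t 1.65 pos [0.4109 0.0932 0.0554] rpy [-179.49   -0.46  159.32] F [-0.8 -0.7  0.3] g -0.004 
 d [-5.75 -3.6  -0.48] w [-0.0089 -0.008   0.0004]
30 [0.473  0.0192]
t 1.65 pos [0.4109 0.0932 0.0554] rpy [-179.49   -0.46  159.32] F [-0.8 -0.7  0.3] g -0.004 
 d [-8.42 -4.74 -0.49] w [-0.0089 -0.008   0.0004]
20 [0.4971 0.003 ]
t 1.65 pos [0.4109 0.0932 0.0554] rpy [-179.49   -0.46  159.32] F [-0.8 -0.7  0.3] g -0.004 
 d [-11.24  -5.41  -0.5 ] w [-0.0089 -0.008   0.0004]
10 [ 0.5236 -0.0087]
t 1.65 pos [0.4109 0.0932 0.0554] rpy [-179.49   -0.46  159.32] F [-0.8 -0.7  0.3] g -0.004 
 d [-14.14  -5.57  -0.52] w [-0.0089 -0.008   0.0004]
5 [ 0.5376 -0.0128]
t 1.65 pos [0.4109 0.0932 0.0554] rpy [-179.49   -0.46  159.32] F [-0.8 -0.7  0.3] g -0.004 
 d [-15.59  -5.46  -0.54] w [-0.0089 -0.008   0.0004]
```

{"name": "jog_arm", "arguments": {
  "steps": "0 -2 -1.2 -0.2 0 0 0;0 -3.3 -2 -0.4 0 0 0;0 -4.6 -2.9 -0.4 0 0 0;0 -5.8 -3.6 -0.4 0 0 0;0 -7.1 -4.2 -0.4 0 0 0"
}}

```text
t: 2.07
eef_pos: [0.4682, 0.0305, 0.0654]
tcp_rot: [179.9, 0.0, 159.3]
wrist_force: [-0.5, 0.5, 0.0]
gripper_width: -0.003
```

```bash
python3 -c "
from h import *
arc([30,20,10,5,0],.022)"
```

```text
30 [0.473  0.0192]
t 2.07 pos [0.4682 0.0305 0.0654] rpy [1.7994e+02 2.0000e-02 1.5933e+02] F [-0.5  0.5  0. ] g -0.003 
 d [-0.85 -0.89  0.54] w [0.0011 0.0003 0.0004]
20 [0.4971 0.003 ]
t 2.07 pos [0.4682 0.0305 0.0654] rpy [1.7994e+02 2.0000e-02 1.5933e+02] F [-0.5  0.5  0. ] g -0.003 
 d [-3.68 -1.55  0.54] w [0.0011 0.0003 0.0004]
10 [ 0.5236 -0.0087]
t 2.07 pos [0.4682 0.0305 0.0654] rpy [1.7994e+02 2.0000e-02 1.5933e+02] F [-0.5  0.5  0. ] g -0.003 
 d [-6.57 -1.71  0.55] w [0.0011 0.0003 0.0004]
5 [ 0.5376 -0.0128]
t 2.07 pos [0.4682 0.0305 0.0654] rpy [1.7994e+02 2.0000e-02 1.5933e+02] F [-0.5  0.5  0. ] g -0.003 
 d [-8.02 -1.6   0.55] w [0.0011 0.0003 0.0004]
0 [ 0.5518 -0.0157]
t 2.07 pos [0.4682 0.0305 0.0654] rpy [1.7994e+02 2.0000e-02 1.5933e+02] F [-0.5  0.5  0. ] g -0.003 
 d [-9.46 -1.37  0.55] w [0.0011 0.0003 0.0004]
```

{"name": "jog_arm", "arguments": {
  "steps": "0 -0.9 -0.9 0.2 0 0 0;0 -2.2 -1.2 0.5 0 0 0;0 -3.7 -1.6 0.5 0 0 0"
}}

```text
t: 2.32
eef_pos: [0.4963, 0.0029, 0.06]
tcp_rot: [180.0, -0.1, 159.4]
wrist_force: [0.1, 1.1, 0.1]
gripper_width: -0.002
```

```bash
python3 - <<'E'
from h import *
i=cv2.cvtColor(read_camera("scene"),cv2.COLOR_RGB2BGR)
cv2.imwrite("pics/s1.png",cv2.resize(i[130:260,180:340],None,fx=5,fy=4.6))
arc([20,10,5,0],.022)
E
```

```text
20 [0.4971 0.003 ]
t 2.37 pos [5.003e-01 4.000e-04 6.100e-02] rpy [179.95   0.31 159.22] F [ 2.3 -1.7  0.7] g 0.001 
 d [0.39 0.12 0.1 ] w [ 0.0008  0.0054 -0.0015]
10 [ 0.5236 -0.0087]
t 2.37 pos [5.003e-01 4.000e-04 6.100e-02] rpy [179.95   0.31 159.22] F [ 2.3 -1.7  0.7] g 0.001 
 d [-2.5  -0.03  0.11] w [ 0.0008  0.0054 -0.0015]
5 [ 0.5376 -0.0128]
t 2.37 pos [5.003e-01 4.000e-04 6.100e-02] rpy [179.95   0.31 159.22] F [ 2.3 -1.7  0.7] g 0.001 
 d [-3.95  0.08  0.12] w [ 0.0008  0.0054 -0.0015]
0 [ 0.5518 -0.0157]
t 2.37 pos [5.003e-01 4.000e-04 6.100e-02] rpy [179.95   0.31 159.22] F [ 2.3 -1.7  0.7] g 0.001 
 d [-5.38  0.32  0.13] w [ 0.0008  0.0054 -0.0015]
```

View pics/s1.png

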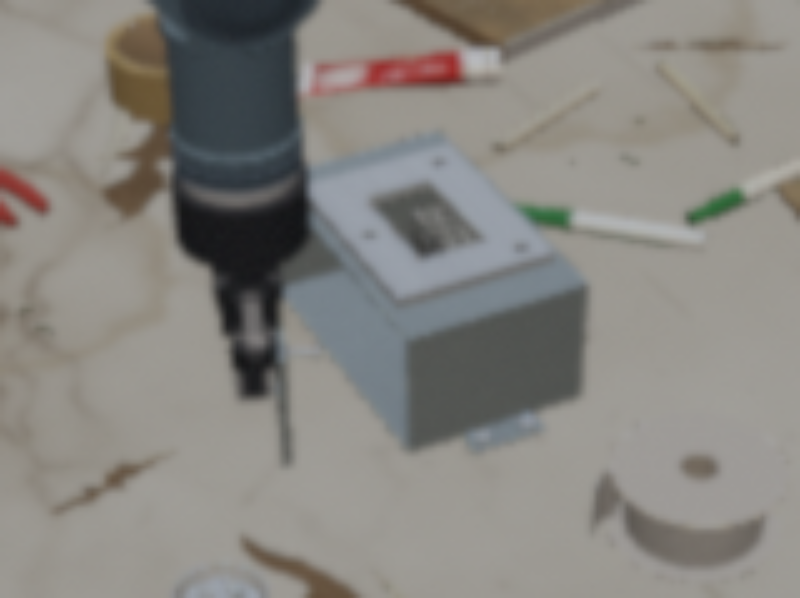

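The fingers (at 260,360 in the crop) are against the door's outer face, and the door's free edge (285,400) has swung well toward the box. I'll carry on pushing.

{"name": "jog_arm", "arguments": {
  "steps": "0 -1 0 0 0 0 0;0 -2 0 0.1 0 0 0;0 -3 0 0.1 0 0 0;0 -4 0.1 0.1 0 0 0;0 -4.6 0.2 0.1 0 0 0"
}}

```text
t: 2.78
eef_pos: [0.5418, -0.0116, 0.0584]
tcp_rot: [180.0, 0.1, 159.4]
wrist_force: [-1.9, 0.9, 1.6]
gripper_width: -0.0
```

```bash
python3 - <<'E'
from h import *
arc([0],.018)
E
```

```text
0 [ 0.5558 -0.0158]
t 2.78 pos [ 0.5418 -0.0116  0.0584] rpy [1.7998e+02 6.0000e-02 1.5935e+02] F [-1.9  0.9  1.6] g -0.0 
 d [-1.46  0.11 -0.16] w [0.0003 0.0011 0.001 ]
```

{"name": "jog_arm", "arguments": {
  "steps": "0 -0.5 0 -0.1 0 0 0;0 -1 0 -0.1 0 0 0;0 -1.4 0.1 -0.1 0 0 0;0 -1.7 0.1 -0.1 0 0 0"
}}

```text
t: 3.12
eef_pos: [0.5477, -0.0147, 0.0567]
tcp_rot: [-179.8, -1.2, 159.5]
wrist_force: [-18.7, 4.1, 13.6]
gripper_width: -0.005
```

```bash
python3 - <<'E'
from h import *
i=cv2.cvtColor(read_camera("scene"),cv2.COLOR_RGB2BGR)
cv2.imwrite("pics/s2.png",cv2.resize(i[130:260,180:340],None,fx=5,fy=4.6))
arc([0],.018)
E
```

```text
0 [ 0.5558 -0.0158]
t 3.17 pos [ 0.5477 -0.0147  0.0567] rpy [-179.75   -1.19  159.52] F [-15.4   2.8   8.6] g -0.0 
 d [-0.79  0.19 -0.35] w [-0.0043 -0.0208  0.0039]
```

View pics/s2.png

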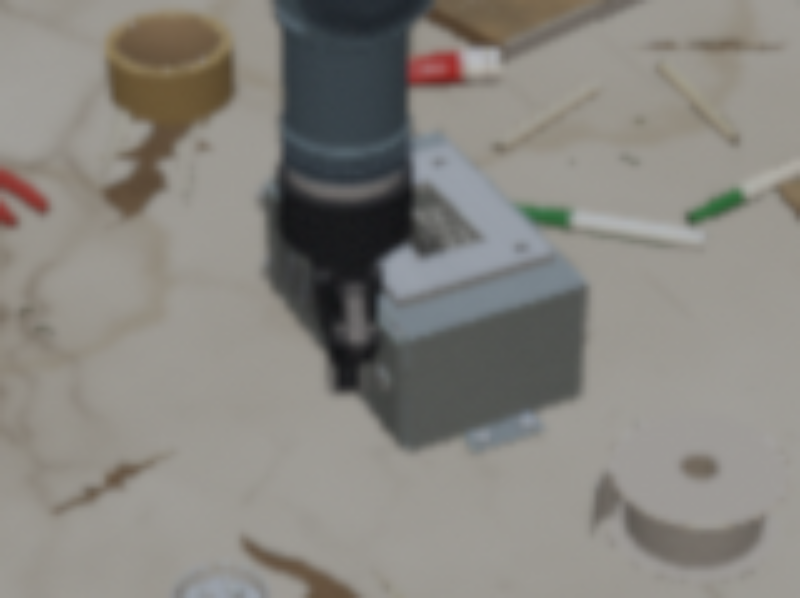

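{"name": "jog_arm", "arguments": {
  "steps": "0 1 0 0 0 0 0;0 3 0 0 0 0 0;0 6 0 -2 0 0 0;0 7 0 -6 0 0 0;0 7 0 -10 0 0 0"
}}

```text
t: 3.58
eef_pos: [0.4858, 0.0089, 0.1573]
tcp_rot: [-179.8, -0.4, 159.4]
wrist_force: [1.6, 0.4, 0.8]
gripper_width: 0.003
```

```bash
python3 - <<'E'
from h import *
go(.5,-.262,.2,153.6)
i=cv2.cvtColor(read_camera("scene"),cv2.COLOR_RGB2BGR)
cv2.imwrite("pics/s3.png",cv2.resize(i[130:260,180:340],None,fx=5,fy=4.6))
i=cv2.cvtColor(read_camera("top"),cv2.COLOR_RGB2BGR)
cv2.imwrite("pics/t3.png",cv2.resize(i[140:240,200:330],None,fx=6,fy=6))
E
```

```text
t 3.58 pos [0.4858 0.0089 0.1573] rpy [-179.77   -0.44  159.43] F [1.6 0.4 0.8] g 0.003 
 d [-10.82 -24.88  -4.25] w [-0.0044 -0.0075  0.1017]
```

View pics/s3.png

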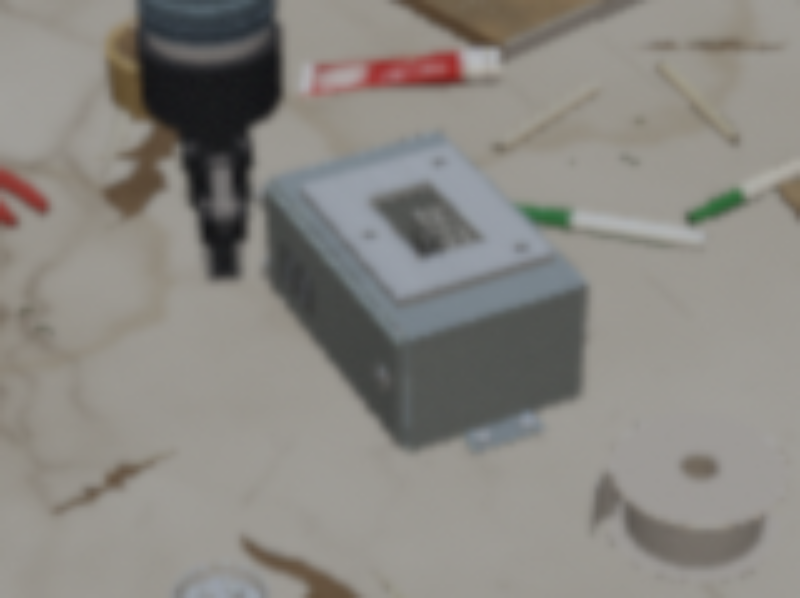

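View pics/t3.png

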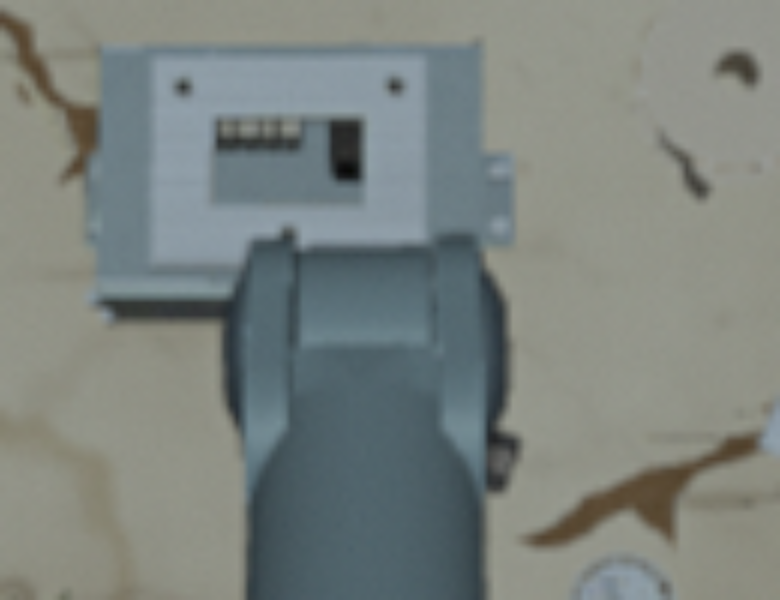

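```bash
python3 - <<'E'
from h import *
m=camera_model("scene")
i=cv2.cvtColor(read_camera("scene"),cv2.COLOR_RGB2BGR); cv2.imwrite("pics/s4f.png",i)
big=cv2.resize(i[185:240,235:290],None,fx=11,fy=11,interpolation=cv2.INTER_CUBIC)
outs=[big]
for th,c in ((0,(0,255,0)),(.03,(0,255,255)),(.06,(0,0,255))):
    a=np.deg2rad(-91.25)-th; d=np.array([np.cos(a),np.sin(a)]); n=np.array([d[1],-d[0]])
    h=np.array([.5772,.1488])
    P=[np.r_[h+.188*d+.006*n,z] for z in (.006,.098)]+[np.r_[h+.188*d,.098],np.r_[h+.05*d+.006*n,.098]]
    q=proj(m,P); print(th,q.round(2).tolist())
print(proj(m,[np.r_[.6353,.0525,0]+np.r_[R.from_euler('z',-1.25,degrees=True).apply([-.06,-.095,z])] for z in (0,.1)]))
cv2.imwrite("pics/s4.png",big)
E
```

```text
0 [[259.26, 227.58], [259.06, 204.25], [260.93, 203.62], [238.63, 177.95]]
0.03 [[257.53, 228.13], [257.25, 204.8], [259.16, 204.2], [238.16, 178.05]]
0.06 [[255.78, 228.64], [255.42, 205.3], [257.36, 204.74], [237.68, 178.15]]
[[261.42551686 228.79009042]
 [261.31021666 203.48224609]]
```

View pics/s4.png

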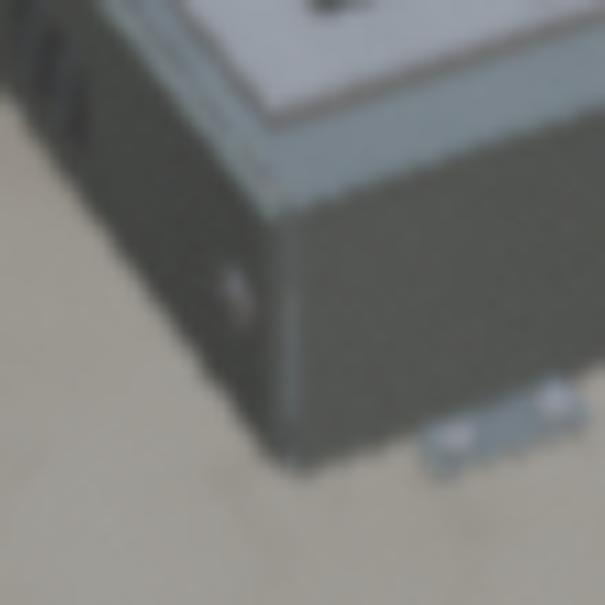

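The door's free edge appears at (260.4, 227) and (259.5, 204), which matches the projection for 0 rad to within about 1 px; 0.03 rad would put it roughly 2 px further left. The push peaked near 19 N and the door stayed shut when I let off. Next is the cover.

{"name": "jog_arm", "arguments": {
  "steps": "5 -10.8 -24.9 -3 0 0 0.1;5 -10.8 -24.9 -3 0 0 0.1;5 -10.8 -24.9 -3 0 0 0.1;5 -10.8 -24.9 -3 0 0 0.1;5 -10.8 -24.9 -3 0 0 0.1"
}}

```text
t: 4.15
eef_pos: [0.5004, -0.2005, 0.181]
tcp_rot: [-180.0, -0.1, 153.6]
wrist_force: [-0.5, -0.2, 0.1]
gripper_width: 0.582
```

```bash
python3 - <<'E'
from h import *
go(.516,-.262,.2,153.6)
E
```

```text
t 4.15 pos [ 0.5004 -0.2005  0.181 ] rpy [-1.7997e+02 -6.0000e-02  1.5362e+02] F [-0.5 -0.2  0.1] g 0.582 
 d [-4.13 -4.82 -1.91] w [-0.0006 -0.001   0.0003]
```

{"name": "jog_arm", "arguments": {
  "steps": "5 -4.1 -4.8 -2 0 0 0;5 -4.1 -4.8 -2 0 0 0;5 -4.1 -4.8 -2 0 0 0;5 -4.1 -4.8 -2 0 0 0"
}}

```text
t: 4.48
eef_pos: [0.5158, -0.2625, 0.2011]
tcp_rot: [-179.9, -0.0, 153.3]
wrist_force: [-0.2, 0.2, 0.8]
gripper_width: 0.589
```

```bash
python3 - <<'E'
from h import *
m=camera_model("wrist"); i=cv2.cvtColor(read_camera("wrist"),cv2.COLOR_RGB2BGR); cv2.imwrite("pics/w5.png",i)
go(.516,-.262,.2,153.6)
print(m["pose"].round(4).tolist())
c=np.array([.516,-.262,0]);r=R.from_euler('z',-26.4,degrees=True)
print(proj(m,[c+r.apply(p) for p in ([.037,.052,.005],[.037,-.052,.005],[-.037,0,.005],[.03,0,.047],[-.03,0,.047])]).round(1))
E
```

```text
t 4.53 pos [ 0.5157 -0.26    0.2004] rpy [-1.7997e+02 -1.3000e-01  1.5353e+02] F [ 0.   0.7 -0.5] g 0.585 
 d [-0.12 -0.17  0.04] w [-0.0005 -0.0024 -0.0013]
[[0.4482, -0.8599, -0.2443, 0.4546], [0.8939, 0.4307, 0.1241, -0.2324], [-0.0014, -0.274, 0.9617, 0.3362], [0.0, 0.0, 0.0, 1.0]]
[[308.5 200.6]
 [210.2 201. ]
 [259.2 130. ]
 [259.5 207.3]
 [259.3 142.6]]
```

View pics/w5.png

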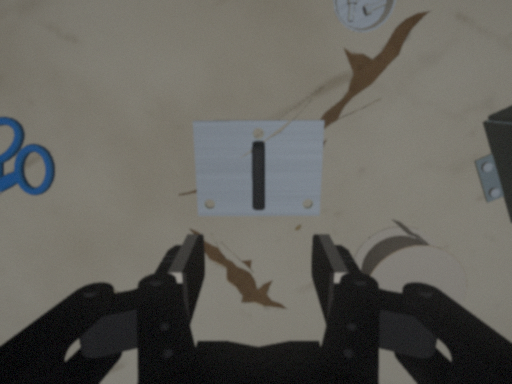

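The wrist view shows the handle upright between the jaws at (258,175), and holes at (308,204), (210,204) and (258,132) within about 3 px of prediction. I'm going down.

{"name": "jog_arm", "arguments": {
  "steps": "5 -0.1 -0.2 4 0 0 0;5 -0.1 -0.2 8 0 0 0;5 -0.1 -0.2 12 0 0 0;5 -0.1 -0.2 14 0 0 0;5 -0.1 -0.2 14 0 0 0"
}}

```text
t: 4.95
eef_pos: [0.5112, -0.2565, 0.055]
tcp_rot: [-180.0, -0.8, 153.8]
wrist_force: [-1.5, 1.6, 0.0]
gripper_width: 0.584
```

```bash
python3 - <<'E'
from h import *
go(.517,-.2625,.029,153.6)
E
```

```text
t 4.95 pos [ 0.5112 -0.2565  0.055 ] rpy [-179.99   -0.84  153.81] F [-1.5  1.6  0. ] g 0.584 
 d [-0.82 -0.28  2.59] w [-0.0002 -0.0147  0.0036]
```

{"name": "jog_arm", "arguments": {
  "steps": "5 0 0 1 0 0 0;5 0 0 1.5 0 0 0;5 0 0 1.5 0 0 0;5 0 0 1.5 0 0 0"
}}

```text
t: 5.28
eef_pos: [0.5175, -0.2624, 0.0481]
tcp_rot: [180.0, 0.1, 153.6]
wrist_force: [0.5, 0.0, 0.8]
gripper_width: 0.587
```

```bash
python3 - <<'E'
from h import *
go(.517,-.2625,.029,153.6)
E
```

```text
t 5.28 pos [ 0.5175 -0.2624  0.0481] rpy [1.7997e+02 1.3000e-01 1.5362e+02] F [0.5 0.  0.8] g 0.587 
 d [ 0.05 -0.03  1.91] w [0.0005 0.0023 0.0004]
```

{"name": "jog_arm", "arguments": {
  "steps": "5 0 0 1 0 0 0;5 0 0 1.9 0 0 0;5 0 0 1.9 0 0 0;5 0 0 1.9 0 0 0"
}}

```text
t: 5.62
eef_pos: [0.5157, -0.2619, 0.0271]
tcp_rot: [-180.0, -0.1, 153.6]
wrist_force: [0.2, 0.1, 0.6]
gripper_width: 0.587
```

{"name": "jog_arm", "arguments": {
  "steps": "0.8 0 0 0 0 0 0;0.8 0 0 0 0 0 0;0.8 0 0 0 0 0 0;0.8 0 0 0 0 0 0;0.8 0 0 0 0 0 0",
  "grip_force": 80
}}

```text
t: 6.03
eef_pos: [0.5167, -0.2626, 0.0283]
tcp_rot: [180.0, 0.0, 153.6]
wrist_force: [-0.9, -0.2, 2.3]
gripper_width: 0.12
```

{"name": "jog_arm", "arguments": {
  "steps": "0.5 0 0 0 0 0 0;0.5 0 0 0 0 0 0;0.5 0 0 0 0 0 0;0.5 0 0 0 0 0 0"
}}

```text
t: 6.37
eef_pos: [0.5167, -0.2626, 0.0283]
tcp_rot: [180.0, 0.0, 153.6]
wrist_force: [-1.2, -0.3, 5.2]
gripper_width: 0.12
```

```bash
python3 - <<'E'
from h import *
go(.517,-.2625,.029,153.6)
E
```

```text
t 6.37 pos [ 0.5167 -0.2626  0.0283] rpy [1.8000e+02 4.0000e-02 1.5359e+02] F [-1.2 -0.3  5.2] g 0.12 
 d [-0.03  0.02 -0.07] w [ 0.      0.0007 -0.0001]
```

{"name": "jog_arm", "arguments": {
  "steps": "0.5 0 0 -0.5 0 0 0;0.5 0 0 -1.5 0 0 0;0.5 0 0 -3 0 0 0;0.5 0 0 -5 0 0 0;0.5 0 0 -7 0 0 0"
}}

```text
t: 6.78
eef_pos: [0.5152, -0.2615, 0.0979]
tcp_rot: [-180.0, -0.2, 153.6]
wrist_force: [-0.3, 0.4, -2.5]
gripper_width: 0.123
```

{"name": "jog_arm", "arguments": {
  "steps": "0.5 0 0 -2 0 0 0;0.5 0 0 -4.5 0 0 0;0.5 0 0 -7 0 0 0;0.5 0 0 -8 0 0 0;0.5 0 0 -8 0 0 0"
}}

```text
t: 7.2
eef_pos: [0.5182, -0.2632, 0.1808]
tcp_rot: [179.9, 0.3, 153.6]
wrist_force: [0.4, -0.4, -1.8]
gripper_width: 0.127
```

```bash
python3 - <<'E'
from h import *
go(.634,.054,.185,178.75)
i=cv2.cvtColor(read_camera("scene"),cv2.COLOR_RGB2BGR)
cv2.imwrite("pics/s6.png",cv2.resize(i[150:320,190:350],None,fx=4,fy=3.5))
E
```

```text
t 7.20 pos [ 0.5182 -0.2632  0.1808] rpy [179.93   0.34 153.59] F [ 0.4 -0.4 -1.8] g 0.127 
 d [ 3.73 33.56 -0.4 ] w [-2.000e-04  6.100e-03 -4.391e-01]
```

View pics/s6.png

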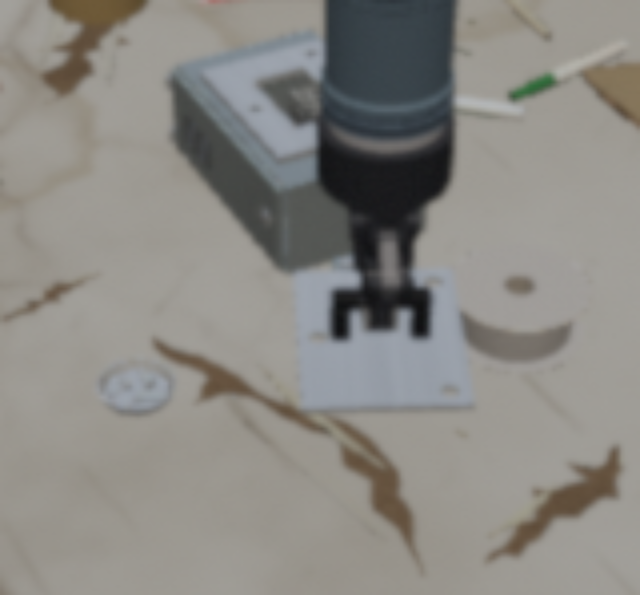

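The plate is off the table, held level in the jaws and square to the gripper. I'm carrying it across.

{"name": "jog_arm", "arguments": {
  "steps": "0.5 0.1 1 -0.3 0 0 -0.02;0.5 0.4 3.5 -0.3 0 0 -0.06;0.5 0.7 6.5 -0.3 0 0 -0.1;0.5 1.1 9.5 -0.3 0 0 -0.14;0.5 1.4 12.5 -0.3 0 0 -0.18"
}}

```text
t: 7.67
eef_pos: [0.5581, -0.1414, 0.1785]
tcp_rot: [-180.0, -0.3, 164.1]
wrist_force: [0.1, 0.5, -2.7]
gripper_width: 0.123
```

```bash
python3 - <<'E'
from h import *
go(.634,.054,.185,178.75)
E
```

```text
t 7.67 pos [ 0.5581 -0.1414  0.1785] rpy [-179.99   -0.27  164.08] F [ 0.1  0.5 -2.7] g 0.123 
 d [-1.94 20.87 -0.66] w [ 0.0004 -0.0048 -0.2561]
```

{"name": "jog_arm", "arguments": {
  "steps": "0.5 -0.3 3 -0.3 0 0 -0.04;0.5 -0.6 6 -0.6 0 0 -0.08;0.5 -0.9 9 -0.6 0 0 -0.12;0.5 -1.2 12 -0.6 0 0 -0.16;0.5 -1.4 15 -0.6 0 0 -0.2"
}}

```text
t: 8.08
eef_pos: [0.6132, -0.0011, 0.1843]
tcp_rot: [-180.0, -0.3, 175.6]
wrist_force: [0.9, -0.1, -2.2]
gripper_width: 0.126
```

```bash
python3 - <<'E'
from h import *
go(.634,.054,.185,178.75)
E
```

```text
t 8.08 pos [ 0.6132 -0.0011  0.1843] rpy [-179.98   -0.26  175.59] F [ 0.9 -0.1 -2.2] g 0.126 
 d [-1.65  5.65 -0.07] w [-0.0002 -0.0045 -0.0552]
```

{"name": "jog_arm", "arguments": {
  "steps": "0.5 -0.6 2.5 0 0 0 -0.02;0.5 -1.2 4.5 0 0 0 -0.04;0.5 -1.6 5.6 0 0 0 -0.055;0.5 -1.6 5.6 0 0 0 -0.055;0.5 -1.6 5.6 0 0 0 -0.055"
}}

```text
t: 8.5
eef_pos: [0.6346, 0.05, 0.1862]
tcp_rot: [-179.9, -0.1, 178.5]
wrist_force: [0.4, -0.4, -1.8]
gripper_width: 0.12
```

```bash
python3 - <<'E'
from h import *
go(.635,.0525,.152,178.75)
E
```

```text
t 8.50 pos [0.6346 0.05   0.1862] rpy [-1.7990e+02 -8.0000e-02  1.7853e+02] F [ 0.4 -0.4 -1.8] g 0.12 
 d [-0.04  0.26  3.42] w [-0.0017 -0.0014 -0.0038]
```

{"name": "jog_arm", "arguments": {
  "steps": "0.5 0 0.1 1 0 0 0;0.5 0 0.1 2 0 0 0;0.5 0 0.1 2 0 0 0;0.5 0 0.1 2 0 0 0"
}}

```text
t: 8.83
eef_pos: [0.6333, 0.0499, 0.1652]
tcp_rot: [-179.9, -0.2, 178.4]
wrist_force: [0.4, 0.1, -1.6]
gripper_width: 0.121
```

```bash
python3 - <<'E'
from h import *
go(.635,.0525,.152,178.75)
for n in ("scene","top","wrist"):
    i=cv2.cvtColor(read_camera(n),cv2.COLOR_RGB2BGR); cv2.imwrite(f"pics/{n}7.png",i)
    if n=="scene": cv2.imwrite("pics/s7.png",cv2.resize(i[130:250,200:340],None,fx=5.5,fy=5,interpolation=cv2.INTER_CUBIC))
    if n=="top": cv2.imwrite("pics/t7.png",cv2.resize(i[130:220,195:305],None,fx=6.5,fy=6.5,interpolation=cv2.INTER_CUBIC))
E
```

```text
t 8.83 pos [0.6333 0.0499 0.1652] rpy [-179.93   -0.21  178.37] F [ 0.4  0.1 -1.6] g 0.121 
 d [-0.17  0.27  1.32] w [-0.0011 -0.0036 -0.0065]
```

View pics/s7.png

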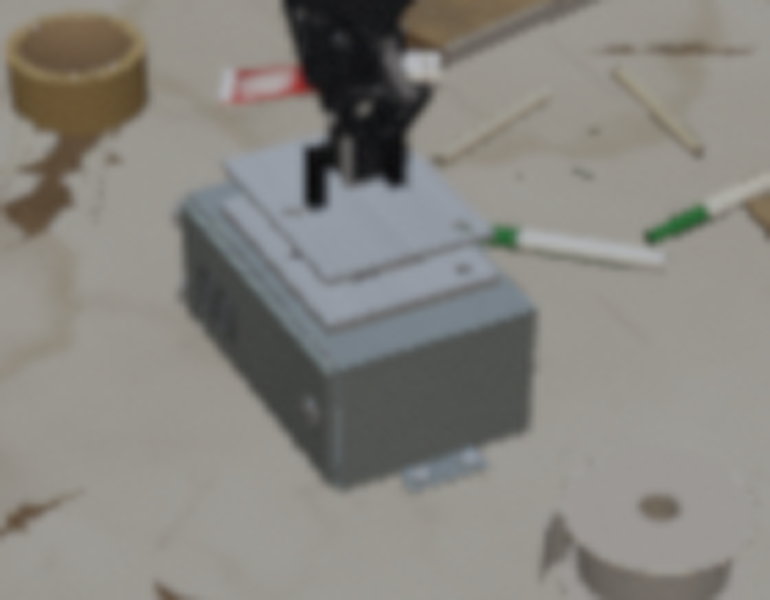

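View pics/t7.png

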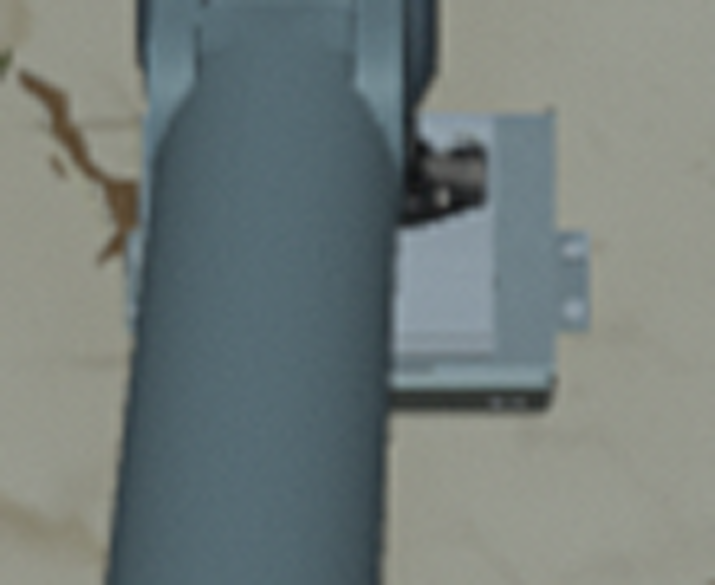

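View pics/wrist7.png

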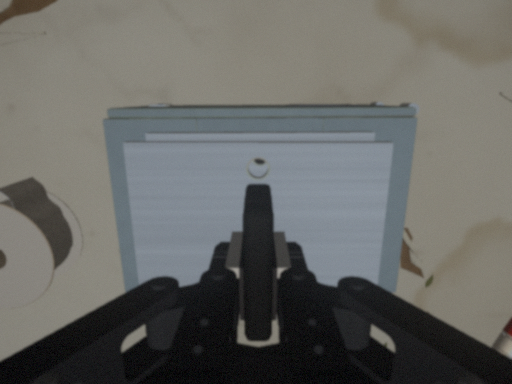

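Wrist view: the plate's front edge runs (124,142)–(393,142) with hole2 at (258,168), and thread2 is visible through it, slightly forward. The flange's front strip spans (146,134)–(375,134). Scene view: hole1 is at crop (463,228) above thread1 at (463,268). I'm lowering most of the way, then I'll measure.

{"name": "jog_arm", "arguments": {
  "steps": "0.5 -0.1 0.2 0.5 0 0 0;0.5 -0.1 0.2 1 0 0 0;0.5 -0.1 0.2 1.1 0.001 0.003 -0.005;0.5 -0.1 0.2 1.1 0.001 0.003 -0.005;0.5 -0.1 0.2 1.1 0.001 0.003 -0.005"
}}

```text
t: 9.4
eef_pos: [0.6358, 0.0538, 0.1555]
tcp_rot: [-179.9, -0.2, 178.8]
wrist_force: [-0.0, 0.6, -2.7]
gripper_width: 0.124
```

{"name": "jog_arm", "arguments": {
  "steps": "0.5 0 0 0 0 0 0;0.5 0 0 0 0 0 0;0.5 0 0 0 0 0 0"
}}

```text
t: 9.65
eef_pos: [0.6361, 0.0536, 0.1561]
tcp_rot: [-179.9, -0.2, 178.8]
wrist_force: [0.4, 0.2, -2.0]
gripper_width: 0.122
```

```bash
python3 - <<'E'
from h import *
import pickle
go(.635,.0525,.152,178.75)
m=camera_model("wrist"); i=cv2.cvtColor(read_camera("wrist"),cv2.COLOR_RGB2BGR); cv2.imwrite("pics/wrist8.png",i)
pickle.dump(m,open("w8.pkl","wb"))
cv2.imwrite("pics/w8a.png",cv2.resize(i[90:210,90:260],None,fx=4.7,fy=4.7,interpolation=cv2.INTER_CUBIC))
cv2.imwrite("pics/w8b.png",cv2.resize(i[90:210,255:425],None,fx=4.7,fy=4.7,interpolation=cv2.INTER_CUBIC))
cv2.imwrite("pics/w8c.png",cv2.resize(i[120:190,215:305],None,fx=8,fy=8,interpolation=cv2.INTER_CUBIC))
i=cv2.cvtColor(read_camera("scene"),cv2.COLOR_RGB2BGR);cv2.imwrite("pics/scene8.png",i)
cv2.imwrite("pics/s8.png",cv2.resize(i[150:215,230:310],None,fx=9,fy=9,interpolation=cv2.INTER_CUBIC))
E
```

```text
t 9.65 pos [0.6361 0.0536 0.1561] rpy [-1.7994e+02 -1.5000e-01  1.7880e+02] F [ 0.4  0.2 -2. ] g 0.122 
 d [ 0.11 -0.11  0.41] w [-0.001  -0.0026  0.0009]
```

View pics/w8a.png

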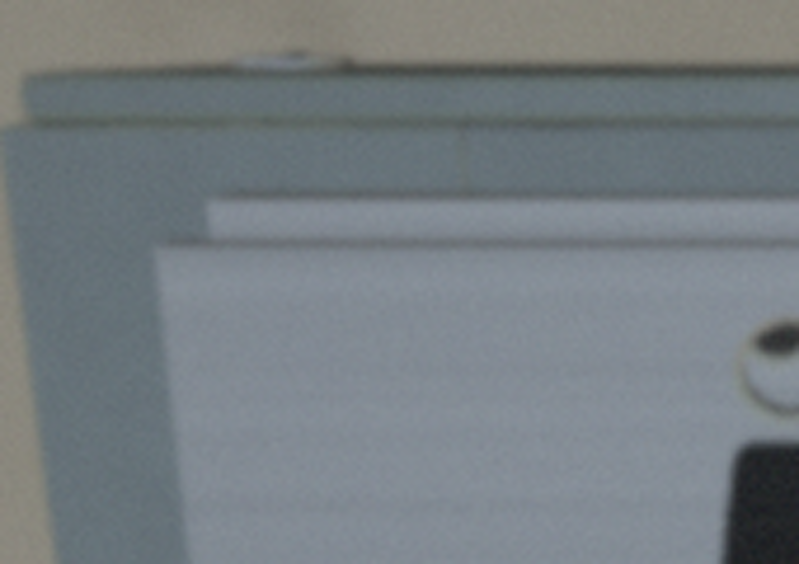

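View pics/w8b.png

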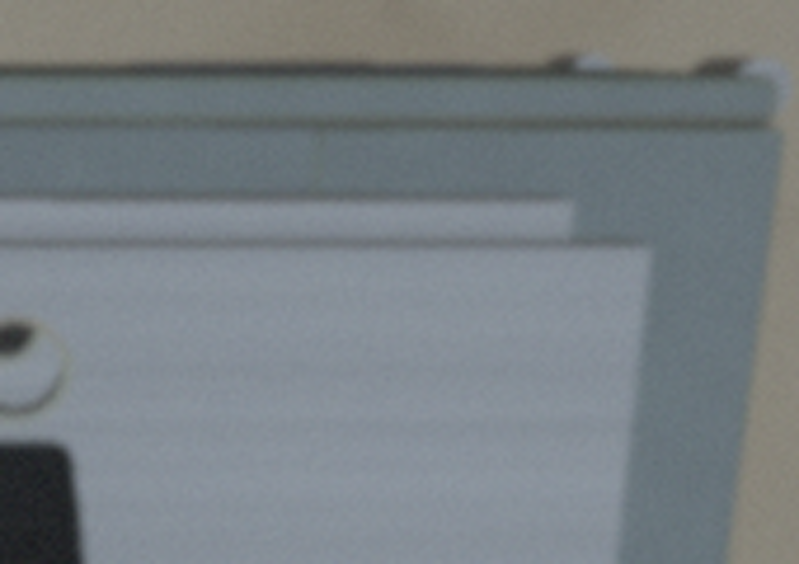

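View pics/w8c.png

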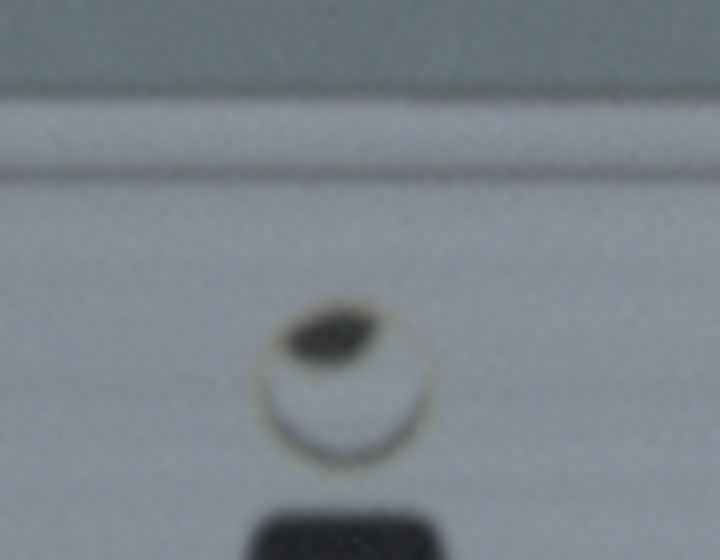

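View pics/s8.png

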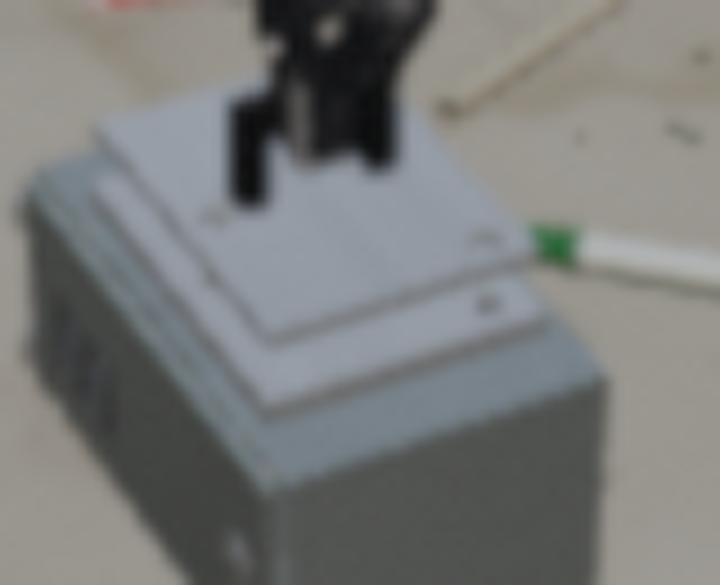

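```bash
cat > m.py <<'E'
from h import *
np.set_printoptions(precision=4,suppress=True)
def fitz(m,uv,P,zf=None):
    P=np.array(P,float); uv=np.array(uv)
    def f(p):
        c,s=np.cos(p[2]),np.sin(p[2]); z=p[3] if zf is None else zf
        X=np.c_[P@np.array([[c,s],[-s,c]])+p[:2],np.full(len(P),z)]
        return (proj(m,X)-uv).ravel()
    r=least_squares(f,[.635,.0525,-.02]+([.12] if zf is None else []))
    q=r.x.copy(); q[2]=np.rad2deg(q[2]); return q,r.fun
E
python3 - <<'E'
from m import *
import pickle
w=pickle.load(open("w8.pkl","rb")); s=camera_model("scene")
print("wristcam",w["pose"][:3,3])
A=lambda p:crop(p,4.7,(90,90)); B=lambda p:crop(p,4.7,(255,90)); C=lambda p:crop(p,8,(215,120)); S=lambda p:crop(p,9,(230,150))
F=[(-.052,-.067),(-.052,.067)]; K=[(-.05,-.065),(-.05,.065),(-.037,0)]
fl=[A((207,200)),B((575,201))]; cv=[A((157,246)),B((652,246)),C((345,385))]
print("box w z108",fitz(w,fl,F,.108)); print("box w zfree",fitz(w,fl,F)[0])
print("cov w",fitz(w,cv,K)); print("cov w z.132",fitz(w,cv,K,.132))
sf=[S((488,304)),S((210,277)),S((270,405)),S((98,178)),S((550,318))]; PF=[(.037,-.052),(-.037,0),(-.052,-.067),(-.052,.067),(.052,-.067)]
sc=[S((487,240)),S((215,214)),S((272,338)),S((98,133)),S((540,250))]; PC=[(.037,-.052),(-.037,0),(-.05,-.065),(-.05,.065),(.05,-.065)]
print("box s",fitz(s,sf,PF,.108)); print("box s zf",fitz(s,sf,PF)[0]); print("cov s",fitz(s,sc,PC)); print("cov s .132",fitz(s,sc,PC,.132))
E
```

```text
wristcam [0.5678 0.0538 0.2913]
box w z108 (array([ 0.6378,  0.0509, -1.2156]), array([ 0.3628, -0.0365, -0.3624, -0.0356]))
box w zfree [ 0.6377  0.0509 -1.2153  0.1086]
cov w (array([ 0.6379,  0.0524, -1.1696,  0.1329]), array([-0.0919, -0.2668, -0.1914, -0.2417,  0.2897,  0.5199]))
cov w z.132 (array([ 0.638 ,  0.0524, -1.1696]), array([ 0.6746, -0.2767, -0.9576, -0.2517,  0.2904,  0.363 ]))
box s (array([ 0.6364,  0.0533, -2.4874]), array([ 0.0006, -0.0936,  0.907 , -0.0021, -0.6009,  0.0149, -0.2691,
        0.3172, -0.0221, -0.2117]))
box s zf [ 0.6352  0.051  -2.5157  0.11  ]
cov s (array([ 0.6448,  0.0711, -0.6567,  0.118 ]), array([-0.1087, -0.0668,  0.1927,  0.5723,  0.0075,  0.0085, -0.0519,
       -0.4439, -0.04  , -0.0812]))
cov s .132 (array([ 0.6361,  0.0552, -0.8612]), array([ 0.1859, -0.0413,  0.0026,  0.4947, -0.164 ,  0.1684, -0.3866,
       -0.7086,  0.3502, -0.0241]))
```

```bash
python3 - <<'E'
from m import *
import pickle
w=pickle.load(open("w8.pkl","rb"))
C=lambda p:crop(p,8,(215,120))
print("thread edge",unproj(w,C((322,366)),.108), "hole c",unproj(w,C((345,385)),.1325),unproj(w,C((345,300)),.1325),unproj(w,C((345,470)),.1275))
print("hole L/R",unproj(w,C((255,385)),.1325),unproj(w,C((437,385)),.1325))
print(w["pose"][:3,:3])
E
```

```text
thread edge [0.6044 0.0513 0.108 ] hole c [0.6007 0.053  0.1325] [0.5954 0.0531 0.1325] [0.6073 0.0529 0.1275]
hole L/R [0.6006 0.0475 0.1325] [0.6008 0.0587 0.1325]
[[ 0.0204 -0.9622 -0.2717]
 [ 0.9998  0.0194  0.0064]
 [-0.0009 -0.2718  0.9624]]
```

{"name": "jog_arm", "arguments": {
  "steps": "0.5 0 -0.1 0.2 0 0 0;0.5 0 -0.15 0.4 -0.001 -0.002 0;0.5 0 -0.15 0.45 -0.001 -0.002 0;0.5 0 -0.15 0.45 -0.001 -0.002 0;0.5 0 -0.15 0.45 -0.001 -0.002 0"
}}

```text
t: 10.17
eef_pos: [0.6358, 0.0521, 0.1512]
tcp_rot: [-180.0, -0.1, 178.8]
wrist_force: [-0.1, -0.5, -1.7]
gripper_width: 0.127
```

{"name": "jog_arm", "arguments": {
  "steps": "0.5 0 0 0 0 0 0;0.5 0 0 0 0 0 0;0.5 0 0 0 0 0 0"
}}

```text
t: 10.42
eef_pos: [0.636, 0.0523, 0.1515]
tcp_rot: [180.0, -0.0, 178.8]
wrist_force: [0.4, 0.8, -2.5]
gripper_width: 0.124
```

```bash
python3 - <<'E'
from h import *
import pickle
go(.636,.0521,.1516,178.75)
m=camera_model("wrist"); i=cv2.cvtColor(read_camera("wrist"),cv2.COLOR_RGB2BGR); cv2.imwrite("pics/wrist9.png",i)
pickle.dump(m,open("w9.pkl","wb"))
cv2.imwrite("pics/w9.png",np.vstack([cv2.resize(np.hstack([i[120:160,105:155],i[120:160,360:410]]),None,fx=7,fy=7,interpolation=cv2.INTER_CUBIC),cv2.resize(i[135:175,210:310],None,fx=7,fy=7,interpolation=cv2.INTER_CUBIC)]))
i=cv2.cvtColor(read_camera("scene"),cv2.COLOR_RGB2BGR);cv2.imwrite("pics/scene9.png",i)
cv2.imwrite("pics/s9.png",cv2.resize(i[150:215,230:310],None,fx=9,fy=9,interpolation=cv2.INTER_CUBIC))
E
```

```text
t 10.42 pos [0.636  0.0523 0.1515] rpy [ 1.8000e+02 -5.0000e-02  1.7882e+02] F [ 0.4  0.8 -2.5] g 0.124 
 d [ 0.   -0.02 -0.01] w [ 0.0001 -0.0008  0.0012]
```

View pics/w9.png

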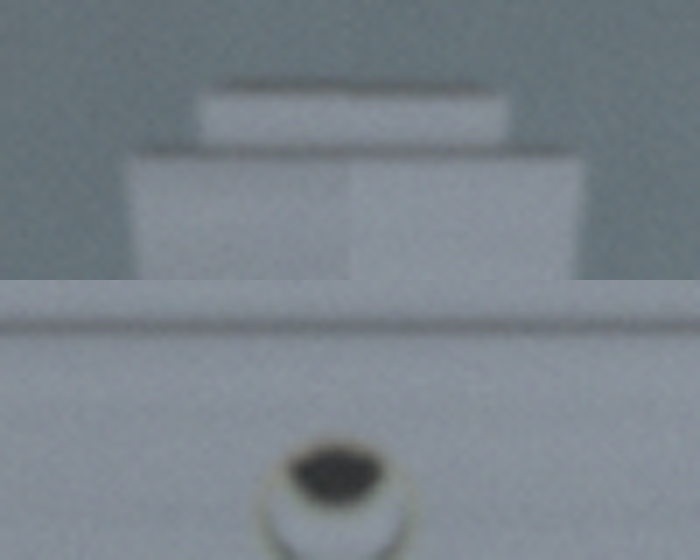

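View pics/s9.png

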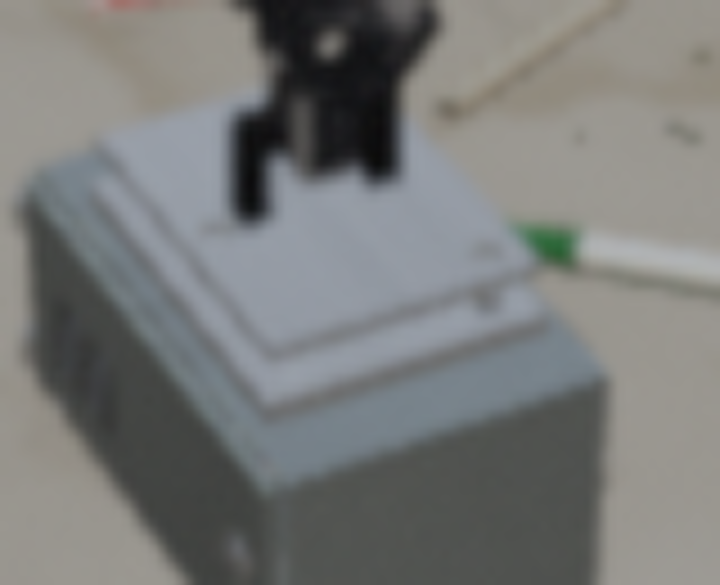

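```bash
python3 - <<'E'
from m import *
import pickle
w=pickle.load(open("w9.pkl","rb"))
L=lambda p:crop(p,7,(105,120)); Rr=lambda p:crop(p,7,(360,120)); C=lambda p:crop(p,7,(210,135))
F=[(-.052,-.067),(-.052,.067)]; K=[(-.05,-.065),(-.05,.065),(-.037,0)]
fl=[L((197,92)),Rr((158,94))]; cv=[L((127,157)),Rr((236,157)),C((335,232))]
print("box",fitz(w,fl,F,.108),fitz(w,fl,F)[0]); print("cov",fitz(w,cv,K)); print("cov z.128",fitz(w,cv,K,.128))
print("thread c",unproj(w,C((336,227)),.108)-[.004,0,0],"hole c",unproj(w,C((335,232)),.128))
s=camera_model("scene")
S=lambda p:crop(p,9,(230,150))
for nm,a,b,za,zb in (("1",(487,300),(489,250),.108,.128),("corner",(270,408),(273,352),.108,.128)):
    print(nm,unproj(s,S(a),za),unproj(s,S(b),zb))
i=cv2.imread("pics/scene9.png")
cv2.imwrite("pics/s9b.png",cv2.resize(i[165:200,230:300],None,fx=11,fy=11,interpolation=cv2.INTER_CUBIC))
i=cv2.imread("pics/wrist9.png")
cv2.imwrite("pics/w9b.png",cv2.resize(i[140:185,230:290],None,fx=12,fy=12,interpolation=cv2.INTER_CUBIC))
E
```

```text
box (array([ 0.6376,  0.0507, -1.2275]), array([ 0.2725, -0.0277, -0.2726, -0.0282])) [ 0.6376  0.0507 -1.2275  0.1084]
cov (array([ 0.6378,  0.0509, -1.1697,  0.1283]), array([-0.1365, -0.2837, -0.2414, -0.2508,  0.3865,  0.5466]))
cov z.128 (array([ 0.6378,  0.0509, -1.1697]), array([ 0.14  , -0.2875, -0.518 , -0.2547,  0.3864,  0.4898]))
thread c [0.6004 0.0515 0.108 ] hole c [0.6006 0.0515 0.128 ]
1 [0.6717 0.0013 0.108 ] [0.6724 0.0022 0.128 ]
corner [ 0.5824 -0.0135  0.108 ] [ 0.5852 -0.0107  0.128 ]
```

View pics/w9b.png

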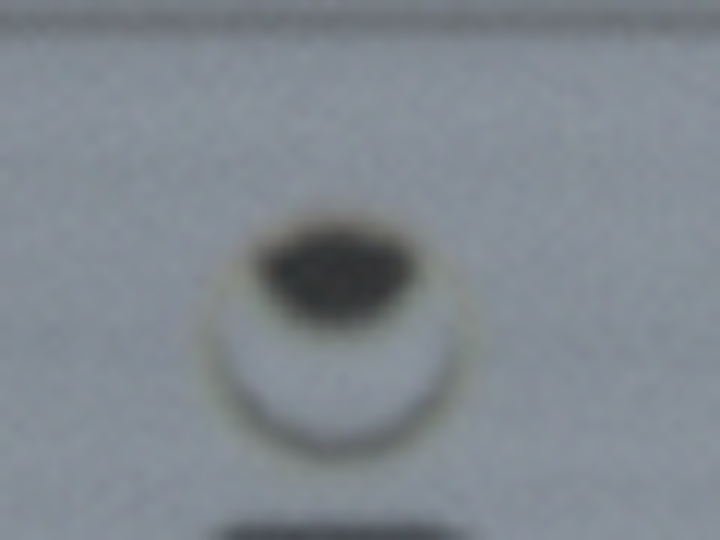

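View pics/s9b.png

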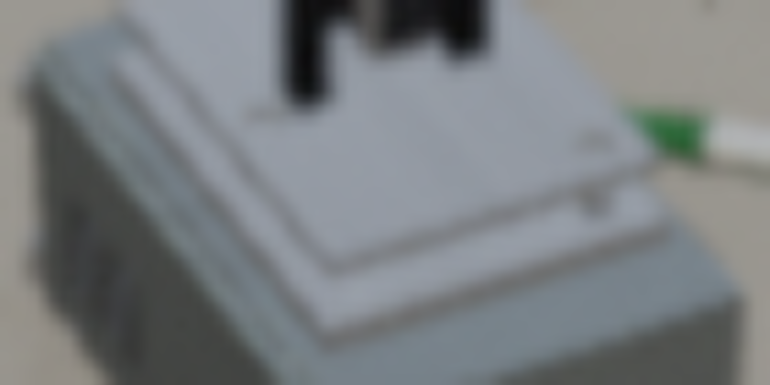

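View pics/scene9.png

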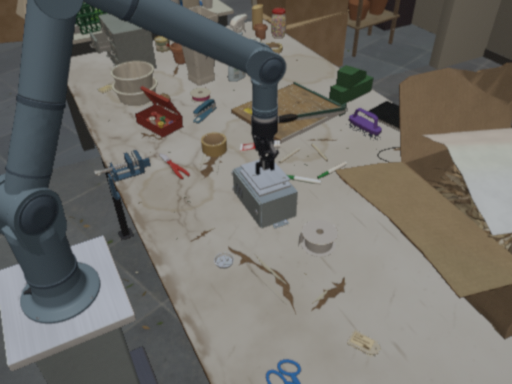

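{"name": "jog_arm", "arguments": {
  "steps": "0.5 0 0 0 0 0 0;0.5 0 0 0 0 0 0;0.5 0 0 0 0 0 0;0.5 0 0 0 0 0 0"
}}

```text
t: 10.85
eef_pos: [0.6359, 0.0522, 0.1514]
tcp_rot: [180.0, -0.1, 178.8]
wrist_force: [0.6, -0.2, -1.8]
gripper_width: 0.13
```

The scene view shows the door shut, and the tape (213,143), secateurs (175,167) and spool (318,241) where they started. The arm is still and holding the plate, so I'm handing in.

```bash
python3 -c "
from cell import *
print(job_done())"
```

```text
the job is handed in; nothing more can be done
None
```

I pushed the door shut and the arm is now holding the cover level by its handle, right way round, above the flange with the holes over the threads. I handed in at about 10.9 s.

- **Door:** the push peaked at about 19 N, and the door stayed put when I backed off. Afterwards its free edge sat within about 1 px of where a fully shut door should appear. I never felt the snap as a separate event. While pushing, the finger also stopped 4–5 mm short of where I had calculated, so "shut" rests on the image and the force.
- **Alignment:** the wrist camera puts the cover within about 0.2 mm of the flange's centre in x and y, and 0.06° in rotation. The front threaded hole shows centred side to side through its cover hole.
- **Height and tilt:** the gap is about 15 mm, and the tool is level to about 0.1°. The height of the plate's front edge agrees with a level plate.
- **Disagreement:** the scene camera put the cover about 0.8 mm off in both x and y. That is well under one of its pixels (about 2.3 mm), so I made no further correction.
- **Not seen:** the +x, +y back corner hole was hidden from every camera. Its alignment follows from the fit to the rest of the plate.
- **Other objects:** the spool, tape and secateurs were where they started in the last scene picture.

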